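# Take an angle with the sliding bevel

### The arm

A 7-joint arm with a two-finger parallel gripper is mounted at the origin on the work surface. World frame = base frame: x ahead of the robot, y to its left, z up, the work surface at z = 0. Lengths are in m, angles in rad, forces in N, time in s.
With the tool pointing down it reaches from about 0.35 to 0.9 m from the base axis. Payload 8.1 kg.
Tool frame: the origin (TCP) lies at the very end of the fingers, on their centre line; the grasp point (between the pads) lies 19 mm behind it (arm.tcp_to_grasp is the distance from the TCP to the grasp point, in m); z points along the fingers, y is the line along which they close (so a half turn about z gives the same grasp; the last joint's range is limited). The gripper opens to 92 mm and grips with 3 to 60 N. Pads are 19 mm wide; open, the fingers measure 130 mm over their backs; the gripper's body (75 mm by 190 mm) begins 47 mm behind the grasp point.
Start: joints at [1.033, 0.434, 0.025, 1.573, -0.012, 1.134, -0.075], TCP at [0.263, -0.567, 0.227] pointing down, gripper open.
Joint ranges: [-2.62, 2.62], [-0.44, 2.09], [-1.27, 1.32], [0.08, 2.57], [-1.32, 4.46], [0.12, 2], [-2.74, 2.74]. Speed limits (rad/s): [2.22, 2.22, 3.01, 3.01, 3.14, 3.14, 3.14].

### API

Orientations are given as a rotation vector (axis times angle).
In Python, from cell import arm gives the robot as it stands.
- The arm moves only by the tool pendant, called after "Request:" by a JSON object that holds its "api" and its "payload". Schema: {"type":"object","properties":{"motion":{"type":"array","items":{"type":"array","prefixItems":[{"type":"array","items":{"type":"number"},"minItems":3,"maxItems":3},{"type":"number"},{"type":"number"}],"minItems":3,"maxItems":3},"minItems":1,"maxItems":10},"squeeze":{"type":"number"},"only":{"type":"string"},"quiet":{"type":"boolean"},"lines":{"type":"string"}},"required":["motion"],"additionalProperties":false}. motion is a list of rows, 1 to 10 of them, each written [[dx, dy, dz], turn, opening]: dx, dy, dz in shares of the most that a row can go, 1 being 50 mm, then a turn about the tool's z in units of 0.05 rad, then the opening from 0.0 (shut) to 1.0 (fully open); each row shifts and turns the commanded pose from where the row before left it, along the tool's axes as they then stand; what a row does not reach is not made up. A row lasts 1/10 s, in which the tool goes at most 0.05 m and 0.15 rad, less where a joint would pass 70% of its speed; a pose out of reach is approached as far as the arm can. The fingers move at their own pace and stop on an object; squeeze is the grip in N (left out, the last holds). Time passes only in rows, so rows that do not move let the fingers close. The tool returns the time, the measured TCP pose, the force, the opening and the grip force at its end. only (a regular expression) keeps the lines of the reply that match it, lines (a string "A,B") keeps lines A to B, and quiet returns only ok. Input that does not fit is refused with a message, and nothing moves.
- arm.observe(): the state, without advancing time (a new reading comes with each control period).
- arm.get_image(name): name is "scene" or "top"; returns a dict with "image" (420x560x3 uint8, blue, green, red), "fx", "fy", "cx", "cy" (pixels), "distortion" ([k1, k2, p1, p2, k3] as OpenCV has them; the pictures are not rectified), "cam_to_world" (4x4, takes a point from camera to world coordinates). Camera axes: x right, y down, z forward; pixel columns grow to the right and rows downward; lengths in m; the calibration is good to about 2 mm. A picture is of the moment at which its call begins. There is no depth.
- arm.sign_off(): hands the job in; it is judged then, once.
The state is a dict: "clock": time; "joints": joint angles; "dq": joint speeds; "joint_efforts": joint torques, N m; "position": TCP position; "ee_rot": TCP orientation; "force": force on the tool from outside, world axes, zero at the start; "ft_torque": the same for the moment, N m; "width": opening from 0.0 (shut) to 1.0 (fully open); "gripper_force": force on a finger pad.
Only numpy, scipy, OpenCV 4.12 (cv2) and the standard library are available. Lean on these libraries where they do the work, as an engineer would, in place of code of your own. Each camera call takes 0.05 s, during which the arm holds its last target. There are 200 camera calls.

### The job

Set the sliding bevel to the batten on the plywood template: lay its stock flat on the bench with its side against the template's straight edge, running to the right from the batten's foot, then swing the blade open until it lies along the batten's right side (right and left as seen from the robot). Leave it lying there, set, so that I can tighten its screw, and leave the try square and everything else on the bench where they are.

Things in the scene. Friction and masses are not known exactly. Their poses are not given: they have to be found in the camera images.
- bevel: Stock of the sliding bevel, a loose hand tool: dark rosewood bar with brass ends, 150 mm long (own y), 28 wide (own x), 24 thick (z up), 0.26 kg, flat on the bench. Origin: centre of its underside. The blade is pivoted about an upright axis at own (0, +61) mm, 14 mm from the +y end, under a brass wing screw 12 mm high; it comes out on the +x side.
- blade (a joint): Opening angle of the bevel's blade in rad about the stock's own z (counterclockwise from above): 0 = folded back along the stock towards its -y end, pi/2 = square to the stock, pointing to own +x; free from 0 to 3.0. It starts at about 0.9 to 1.2. Friction holds it where it is left: about 0.07 Nm turns it.
- blade_pivot (a point): Pivot axis at the blade's mid-thickness, 12.5 mm above the stock's underside. Blade: plain steel strip 24 mm wide, 3 thick (11 to 14 mm above the bench, 5 mm clear over the template), from 12 mm behind the pivot to 175 mm beyond it. Own -y points along the blade to its tip, +x to the side it opens towards.
- blade_mid (a point): Centre line of the blade 77 mm from the pivot, mid-thickness; axes as blade_pivot.
- blade_tip (a point): Middle of the blade's far end, 175 mm from the pivot; axes as blade_pivot.
- panel: The template: a fixed 6 mm plywood sheet on the bench, with two dark lead weights (105 x 46 mm, 46 high) near its far, curved edge. The straight edge, 340 mm long, is towards the robot; depth 270 mm at most. Origin: middle of the straight edge, at bench height; x into the sheet, square to that edge; y along the edge to the left; z up.
- batten: Plain wooden batten fixed on the template, 110 mm long, 20 wide, 15 high (top 21 mm above the bench), leaning -0.08 to 0.42 rad (counterclockwise positive) from square to the straight edge. Origin: middle of its near end, underside, 8 mm in from that edge; x along it, away from that end; y to its left.
- batten_side (a point): Middle of the batten's right side, own batten (55, -10) mm, 7.5 mm above the template; axes as the batten. The blade belongs against this side, with the bevel's pivot just outside the straight edge in front of the batten's foot, the stock running from there to the right along the edge, and the blade opening to the left.
- try_square: Bystander: a try square, rosewood stock 125 x 22 x 20 mm along own y with a fixed steel blade 36 mm wide at right angles (own +x, to 165 mm). Similar to the bevel, but with no pivot screw and a wider blade. Origin: centre of the stock's underside.
- pencil: Bystander: a flat carpenter's pencil, 160 mm, lying along own x on the template, to the left of the batten. Origin near its middle, underside.
- offcut: Bystander: an offcut of the batten's wood, 165 x 20 x 15 mm, lying on the bench in front of the template. Origin: centre of the underside, long along y.
- plane: Bystander: a steel block plane, 160 x 50 mm and 60 mm high, long along own x. Origin: centre of the underside.
- chisel: Bystander: a wood chisel with a turned pale handle, 255 mm, long along own x, lying on the bench on the robot's side of the tools. Origin: underside, near the ferrule.
- tumbler: Bystander: a steel tumbler, 78 mm across, 95 mm high. Origin: centre of the underside.
- mug: Bystander: a white mug, 80 mm across, 92 mm high. Origin: centre of the underside.

How it is judged:
By the outcome, as a careful person would: the job done as asked, in the order asked, and still so for the second after the job is handed in, with the robot touching nothing.
It also fails if it takes over 38 s, if anything falls off the work surface, if the arm or the gripper's body presses on something with over 40 N, if the wrist force passes 120 N, or if a joint passes its speed limit or range.

## Working session

There is one attempt and no reset: what is moved stays moved. The work goes in short steps, Python scripts to look and compute and a tool call to move; the robot and the scene stay as the last step left them, time stands still between calls to the robot, and variables do not carry over. Pictures are saved under pics/ and viewed, at most 10 in all, crops included, and the job is handed in when it is done.

```bash
ls; mkdir -p pics
```

Create h.py:
```python
import cv2, numpy as np
from cell import arm
from scipy.spatial.transform import Rotation as R
def snap(n,f):
    d=arm.get_image(n); cv2.imwrite('pics/'+f+'.png',d['image']); np.savez('pics/'+f+'.npz',**{k:np.array(v) for k,v in d.items()}); return d
def K(d): return np.array([[d['fx'],0,d['cx']],[0,d['fy'],d['cy']],[0,0,1.]])
def ray(d,p,z):
    p=np.array(p,float).reshape(-1,1,2)
    u=cv2.undistortPoints(p,K(d),np.array(d['distortion'])).reshape(-1,2)
    T=np.array(d['cam_to_world']); v=np.c_[u,np.ones(len(u))]@T[:3,:3].T; o=T[:3,3]
    return o+v*((z-o[2])/v[:,2])[:,None]
def proj(d,P):
    T=np.linalg.inv(np.array(d['cam_to_world']))
    return cv2.projectPoints(np.array(P,float).reshape(-1,3),cv2.Rodrigues(T[:3,:3])[0],T[:3,3],K(d),np.array(d['distortion']))[0].reshape(-1,2)
def load(f): return dict(np.load('pics/'+f+'.npz'))
```

Run:
```python
from h import *
for n in('top','scene'):
    d=snap(n,n+'0'); print(n,np.round(d['cam_to_world'],3).tolist(),d['fx'])
    cv2.imwrite('pics/%s0b.png'%n,cv2.resize(d['image'],(800,600),interpolation=cv2.INTER_CUBIC))
s=arm.observe(); print(s['position'],s['ee_rot'],s['clock'],R.from_rotvec(s['ee_rot']).as_matrix().round(3))
```

```text
cell.py
pics
top [[0.024, -0.981, 0.192, 0.246], [-1.0, -0.022, 0.009, 0.007], [-0.005, -0.192, -0.981, 1.258], [0.0, 0.0, 0.0, 1.0]] 444.521679660621
scene [[-0.797, 0.354, -0.49, 0.968], [0.604, 0.49, -0.629, 0.618], [0.017, -0.796, -0.604, 0.635], [0.0, 0.0, 0.0, 1.0]] 393.2817941120299
[ 0.26302315 -0.56644514  0.22605142] [-3.06635558e+00 -6.77214008e-01  6.66646512e-04] 0.1 [[ 0.907  0.421 -0.001]
 [ 0.421 -0.907  0.001]
 [-0.    -0.001 -1.   ]]
```

View pics/top0b.png

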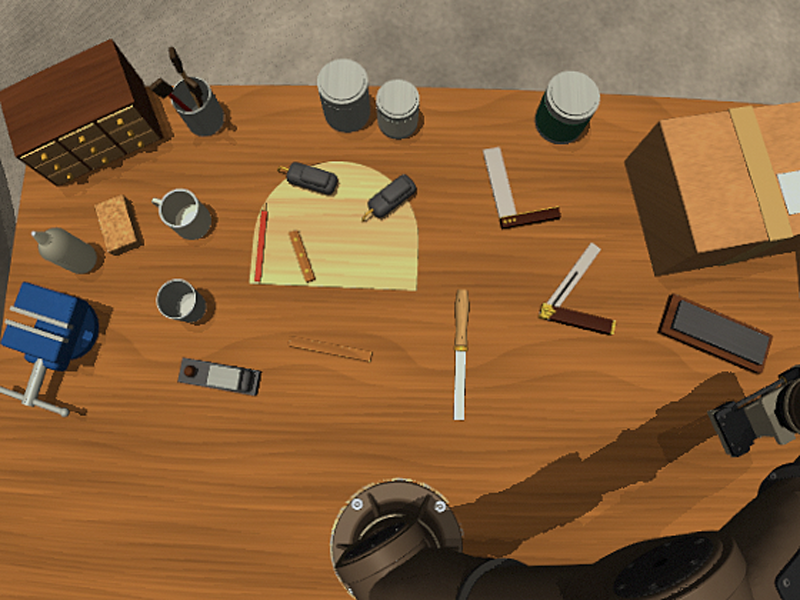

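View pics/scene0b.png

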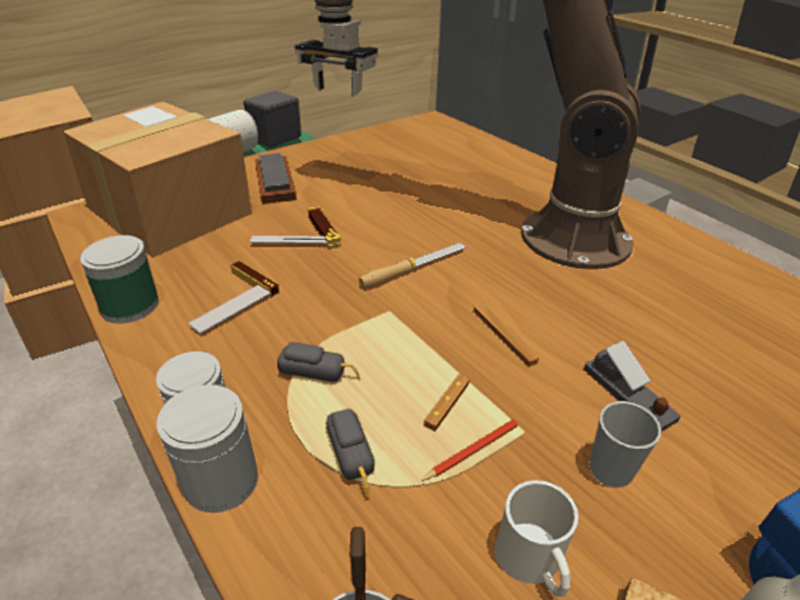

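The top view (800x600 scale) shows the bevel with its brass pivot end at about (548,311), the stock running to (615,327) and the blade tip at (595,247). The try square is above it, with its stock near (530,217). The template's straight edge runs from (250,283) to (416,290), and the batten from its foot at (308,280) to (295,232). The scene view agrees: bevel pivot (333,240), batten (425,425) to (467,377).

Run:
```python
from h import *
t=cv2.imread('pics/top0.png'); s=cv2.imread('pics/scene0.png')
def crop(im,x,y,w,h): return cv2.resize(im[y:y+h,x:x+w],(400,300),interpolation=cv2.INTER_NEAREST)
a=crop(t,170,140,132,99); b=crop(t,365,160,80,60)  # panel, bevel
c=crop(s,190,210,188,141); e=crop(s,165,135,88,66)
cv2.imwrite('pics/crops.png',np.vstack([np.hstack([a,b]),np.hstack([c,e])]))
```

```text
(no output)
```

View pics/crops.png

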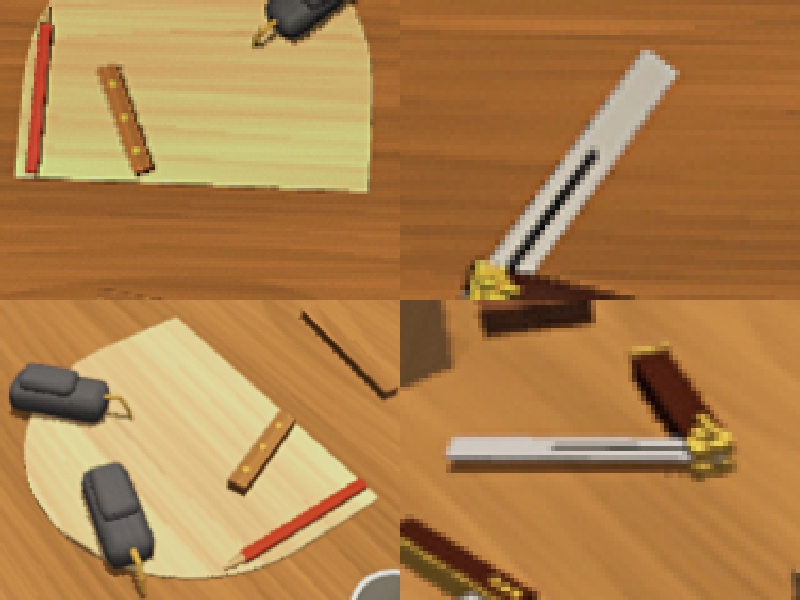

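Create m.py:
```python
from h import *
def up(d,x,y,w,h,k=6):  # upsampled crop, map back
    return cv2.resize(d['image'][y:y+h,x:x+w],None,fx=k,fy=k,interpolation=cv2.INTER_LINEAR)
def back(p,x,y,k=6): return (np.array(p,float)+.5)/k-.5+[x,y]
def big(mask):
    c,_=cv2.findContours(mask.astype(np.uint8),cv2.RETR_EXTERNAL,cv2.CHAIN_APPROX_NONE)
    return max(c,key=cv2.contourArea).reshape(-1,2)
def rect(P):
    (cx,cy),(w,h),a=cv2.minAreaRect(P[:,:2].astype(np.float32)*1000); c=cv2.boxPoints(((cx,cy),(w,h),a))
    return np.array([cx,cy]),sorted((w,h)),c
def line(P):
    vx,vy,x,y=cv2.fitLine((P[:,:2]*1000).astype(np.float32),cv2.DIST_HUBER,0,.01,.01).ravel(); return np.array([x,y]),np.array([vx,vy])
```

Run:
```python
from m import *
d=load('top0'); s=load('scene0')
# panel
im=up(d,170,140,132,70); B=im[...,0].astype(int);G=im[...,1].astype(int);Rr=im[...,2].astype(int)
print('ply',im[200,500],'bench',im[400,400],'batten',im[6*34,6*41])
m=(G>140); c=back(big(m),170,140); P=ray(d,c,.006)
sel=(P[:,0]<P[:,0].min()+.03)&(P[:,1]<P[:,1].max()-.03)&(P[:,1]>P[:,1].min()+.02)
o,v=line(P[sel]); print('edge top',o,v,'ang',np.degrees(np.arctan2(v[1],v[0])),'y range',P[:,1].min(),P[:,1].max(),'len')
r=P[sel][:,:2]*1000-o; print('res',np.std(r@[-v[1],v[0]]))
# batten: inside
hsv=cv2.cvtColor(im,cv2.COLOR_BGR2HSV); sub=np.zeros_like(m); sub[6*20:6*60,6*30:6*53]=1
bm=(G<140)&sub; c=back(big(bm),170,140); P=ray(d,c,.021); print('batten',rect(P))
```

```text
ply [119 191 204] bench [ 43  95 151] batten [ 45  98 157]
edge top [502.01526 124.71252] [0.01845823 0.99982965] ang 88.94236 y range -0.030693863168006784 0.2890079538114669 len
res 0.7825478989621626
batten (array([561.32904053, 203.15200806]), [24.496076583862305, 115.16990661621094], array([[503.2364 , 193.59761],
       [512.1535 , 170.78218],
       [619.4217 , 212.7064 ],
       [610.5046 , 235.52184]], dtype=float32))
```

Run:
```python
from m import *
d=load('top0'); s=load('scene0')
def fit(P,name):
    o,v=line(P); v=v*np.sign(v[np.argmax(abs(v))]); r=(P[:,:2]*1000-o)@[-v[1],v[0]]
    print(name,o.round(1),v.round(4),'ang',round(np.arctan2(v[1],v[0]),4),'res',r.std().round(2),len(P)); return o,v
# batten left edge top view
im=up(d,170,140,132,70); G=im[...,1].astype(int); sub=np.zeros(G.shape,bool); sub[120:360,180:318]=1
P=ray(d,back(big((G<140)&sub),170,140),.021); Q=P[:,:2]*1000
u=np.array([.9315,.364]); n=np.array([-u[1],u[0]]); a=(Q-[561,203])@u; b=(Q-[561,203])@n
fit(P[(abs(a)<42)&(b>0)],'top batten L'); fit(P[(abs(a)<42)&(b<0)],'top batten R(+side)')
# scene
x0,y0=190,205; im=up(s,x0,y0,188,150); G=im[...,1].astype(int); B=im[...,0].astype(int)
print('scene ply',im[6*70,6*60],'bench',im[6*30,6*140],'batten',im[6*70,6*122])
m=(B>120); P=ray(s,back(big(m),x0,y0),.006); Q=P[:,:2]*1000
e=(Q-[502.0,124.7])@np.array([.99983,-.01846]); t=Q[:,1]
fit(P[(abs(e)<12)&(t>0)&(t<140)],'scene edge right'); fit(P[(abs(e)<12)&(t>225)&(t<265)],'scene edge left')
bm=np.zeros(G.shape,bool); bm[6*55:6*92,6*105:6*141]=1; c=big((B<100)&bm); P=ray(s,back(c,x0,y0),.021); Q=P[:,:2]*1000
a=(Q-[561,203])@u; b=(Q-[561,203])@n; print('a',a.min(),a.max(),'b',b.min(),b.max())
fit(P[(abs(a)<38)&(b<0)],'scene batten R'); fit(P[(abs(a)<38)&(b>0)],'scene batten L')
# bevel blade / stock
im=up(d,365,160,80,85); hsv=cv2.cvtColor(im,cv2.COLOR_BGR2HSV)
bl=(hsv[...,1]<60)&(hsv[...,2]>110); P=ray(d,back(big(bl),365,160),.014); c0,wh,c=rect(P); print('blade',c0,wh,c.tolist())
st=(hsv[...,2]<90); st[:6*55]=0; P=ray(d,back(big(st),365,160),.024); c0,wh,c=rect(P); print('stock dark',c0,wh,c.tolist())
br=(hsv[...,0]>18)&(hsv[...,0]<35)&(hsv[...,1]>140)&(hsv[...,2]>150); P=ray(d,back(big(br),365,160),.030); print('brass',rect(P)[0],P[:,:2].min(0),P[:,:2].max(0))
cv2.imwrite('pics/bev.png',im)
im2=up(s,165,135,88,66); cv2.imwrite('pics/bev2.png',im2)
```

Run:
```python
import cv2,numpy as np
a=cv2.resize(cv2.imread('pics/bev.png'),(480,510)); cv2.imwrite('pics/bevv.png',a)
```

```text
top batten L [557.1 213.2] [0.9257 0.3783] ang 0.388 res 0.43 157
top batten R(+side) [564.9 192.9] [0.9305 0.3662] ang 0.3749 res 0.7 160
scene ply [139 196 223] bench [ 68 133 192] batten [ 72 134 186]
scene edge right [501.6  71.9] [0.0191 0.9998] ang 1.5517 res 0.24 218
scene edge left [504.7 241.1] [0.0222 0.9998] ang 1.5486 res 0.22 78
a -66.44447749425014 66.29785211784976 b -6.963732977136337 24.820736488430622
scene batten R [560.9 199.9] [0.93   0.3675] ang 0.3764 res 0.29 136
scene batten L [553.9 222.3] [0.9258 0.3779] ang 0.3875 res 0.19 140
blade [ 534.67034912 -348.21191406] [24.195966720581055, 159.83932495117188] [[463.4383850097656, -310.0082702636719], [591.4036865234375, -405.7865295410156], [605.90234375, -386.4155578613281], [477.93701171875, -290.6372985839844]]
stock dark [ 442.28979492 -351.27563477] [33.10220718383789, 139.37948608398438] [[410.8638000488281, -415.6418151855469], [443.1607971191406, -422.8985290527344], [473.7157897949219, -286.9094543457031], [441.4187927246094, -279.6527404785156]]
brass [ 457.89569092 -289.00112915] [ 0.44392898 -0.30275911] [ 0.47435531 -0.27303452]
```

View pics/bevv.png

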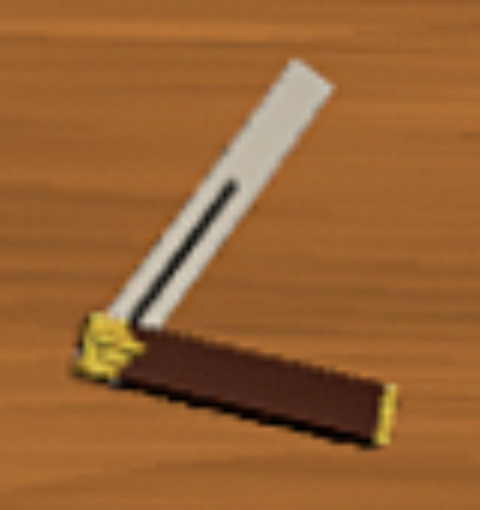

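The crop shows the bevel clearly: the screw's brass at about (105,345), the blade tip at (315,72) and the stock's right brass end at (388,412). The blade mask is 24.2 mm wide, which matches the real blade. The stock centre is near (445,-351) mm with yaw -0.22, and the blade is open about 1.15 rad. I'll move above the stock now.

The rows are not in the units I measure in: shifts go in shares of 50 mm and turns go in units of 0.05 rad. I convert before sending: 0.042 m is 0.84, 0.041 m is 0.82.

Request:
{"api": "pendant", "payload": {"motion": [[[0.84, -0.38, 0], 0, 0.7], [[0.84, -0.38, 0], 0, 0.7], [[0.84, -0.38, 0], 0, 0.7], [[0.84, -0.38, 0], 0, 0.7], [[0.84, -0.38, 0], 0, 0.7], [[0.82, -0.36, 0], 0, 0.7]]}}

```text
clock: 0.7
position: [0.4441, -0.3568, 0.2265]
ee_rot: [-3.067, -0.678, 0.0]
force: [1.0, -0.5, -0.4]
width: 0.696
gripper_force: 0.0
```

Request:
{"api": "pendant", "payload": {"motion": [[[0, 0, 0.4], -2.62, 0.7], [[0, 0, 0.4], -2.62, 0.7], [[0, 0, 0.4], -2.62, 0.7], [[0, 0, 0.4], -2.62, 0.7], [[0, 0, 0.4], -2.62, 0.7], [[0, 0, 0.4], -2.62, 0.7], [[0, 0, 0.4], -2.58, 0.7], [[0, 0, 0], 0, 0.7], [[0, 0, 0], 0, 0.7]]}}

```text
clock: 1.6
position: [0.4431, -0.3586, 0.0867]
ee_rot: [-2.456, -1.957, 0.0]
force: [0.2, -0.2, 0.0]
width: 0.699
gripper_force: 0.0
```

Run:
```python
from m import *
s=arm.observe(); M=R.from_rotvec(s['ee_rot']).as_matrix(); print(s['clock'],s['position'],M.round(4).tolist(),s['joints'])
t=load('top0'); s0=load('scene0')
# panel corners scene and bevel in scene
x0,y0=190,205; im=up(s0,x0,y0,188,150); P=ray(s0,back(big(im[...,0]>120),x0,y0),.006); print('scene panel y',P[:,1].min(),P[:,1].max())
im=up(t,170,140,132,70); hsv=cv2.cvtColor(im,cv2.COLOR_BGR2HSV); m=(im[...,1]>140)|((hsv[...,1]>150)&((hsv[...,0]<6)|(hsv[...,0]>174)&(im[...,2]>140)))
m=cv2.morphologyEx(m.astype(np.uint8),cv2.MORPH_CLOSE,np.ones((15,15)));P=ray(t,back(big(m),170,140),.006); print('top panel y',P[:,1].min(),P[:,1].max())
im=up(s0,165,135,88,66); hsv=cv2.cvtColor(im,cv2.COLOR_BGR2HSV); bl=(hsv[...,1]<60)&(hsv[...,2]>110); bl[:,:60]=0
P=ray(s0,back(big(bl),165,135),.014); print('scene blade',rect(P))
```

```text
1.6 [ 0.44311082 -0.35858982  0.0867313 ] [[0.2231, 0.9748, -0.0006], [0.9748, -0.2231, 0.0008], [0.0006, -0.0008, -1.0]] [ 0.7732638   0.51709919 -0.25946192  1.84555525  0.1768743   0.80224363
  0.19773505]
scene panel y -0.02516962677879897 0.31695269384763114
top panel y -0.030693863168006784 0.31103123542840655
scene blade (array([ 533.34924316, -340.2406311 ]), [30.299802780151367, 164.56719970703125], array([[ 458.39297, -303.06982],
       [ 590.1513 , -401.67053],
       [ 608.30554, -377.41144],
       [ 476.54718, -278.81073]], dtype=float32))
```

Converted, 0.03 m is 0.6, 0.0175 m is 0.35.

Request:
{"api": "pendant", "payload": {"motion": [[[0, 0, 0.6], 0, 0.7], [[0, 0, 0.6], 0, 0.7], [[0, 0, 0.35], 0, 0.7], [[0, 0, 0], 0, 0.7], [[0, 0, 0], 0, 0.2], [[0, 0, 0], 0, 0.2], [[0, 0, 0], 0, 0.2], [[0, 0, 0], 0, 0.2], [[0, 0, 0], 0, 0.2]], "squeeze": 25}}

```text
clock: 2.5
position: [0.4435, -0.3589, 0.0098]
ee_rot: [2.453, 1.962, 0.0]
force: [-4.7, 0.3, 2.5]
width: 0.314
gripper_force: 2.5
```

Request:
{"api": "pendant", "payload": {"motion": [[[0, 0, -0.6], 0, 0.2], [[0, 0, -0.6], 0, 0.2], [[0, 0, -0.4], 0, 0.2], [[0, 0, 0], 0, 0.2]]}}

```text
clock: 2.9
position: [0.4447, -0.3596, 0.0918]
ee_rot: [2.45, 1.96, 0.002]
force: [0.4, -0.8, -4.1]
width: 0.304
gripper_force: 25.0
```

Converted, 0.0417 m is 0.834, 0.04 m is 0.8, -0.1 rad is -2.

Request:
{"api": "pendant", "payload": {"motion": [[[0.4, 0, 0], -2, 0.2], [[0.8, 0, 0], -2.048, 0.2], [[0.834, 0.094, 0], 0, 0.2], [[0.834, 0.094, 0], 0, 0.2], [[0.834, 0.094, 0], 0, 0.2], [[0.834, 0.094, 0], 0, 0.2], [[0.834, 0.094, 0], 0, 0.2], [[0.834, 0.094, 0], 0, 0.2], [[0.834, 0.094, 0], 0, 0.2], [[0.834, 0.094, 0], 0, 0.2]]}}

```text
clock: 3.9
position: [0.4955, 0.0348, 0.088]
ee_rot: [-2.242, -2.2, 0.002]
force: [0.2, -0.3, -3.0]
width: 0.299
gripper_force: 25.0
```

Request:
{"api": "pendant", "payload": {"motion": [[[0.834, 0, 0], 0, 0.2], [[0, 0, 0], 0, 0.2], [[0, 0, 0], 0, 0.2]]}}

```text
clock: 4.2
position: [0.4961, 0.0761, 0.0881]
ee_rot: [-2.238, -2.203, 0.002]
force: [-0.3, -0.5, -2.2]
width: 0.305
gripper_force: 25.0
```

Request:
{"api": "pendant", "payload": {"motion": [[[0, -0.34, 0], 0.06, 0.2], [[0, 0, 0.6], 0, 0.2], [[0, 0, 0.6], 0, 0.2], [[0, 0, 0.34], 0, 0.2], [[0, 0, 0], 0, 0.2], [[0, 0, 0], 0, 0.2]]}}

```text
clock: 4.8
position: [0.4796, 0.0741, 0.0118]
ee_rot: [-2.247, -2.195, 0.003]
force: [0.8, 0.4, -1.9]
width: 0.301
gripper_force: 25.0
```

Run:
```python
from m import *
d=snap('top','top1'); s=snap('scene','scene1')
a=cv2.resize(d['image'][120:225,160:300],(800,600),interpolation=cv2.INTER_LINEAR)
b=cv2.resize(s['image'][180:330,190:390],(800,600),interpolation=cv2.INTER_LINEAR)
cv2.imwrite('pics/v1.png',np.vstack([cv2.resize(a,(400,300)),cv2.resize(b,(400,300))]))
```

```text
(no output)
```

View pics/v1.png

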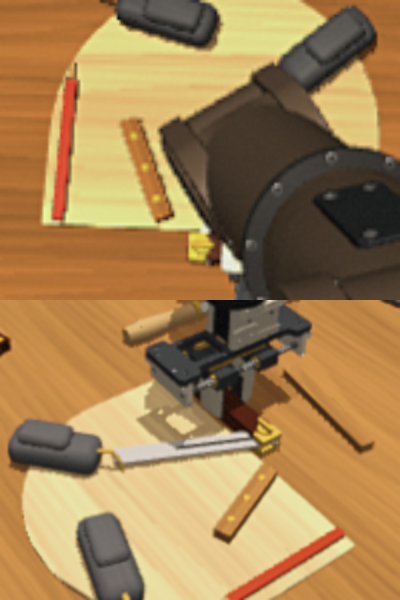

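The top view shows the brass pivot at (203,247), just below and to the right of the batten's foot (165,215), with the edge close ahead. In the scene view the blade tip, at (118,455), comes near the right weight's cord, so I'll check that clearance numerically.

Run:
```python
from m import *
t=load('top0'); s0=load('scene0'); s1=load('scene1'); t1=load('top1')
# weights (dark, low sat) + cord in top0
im=up(t,170,105,132,110); hsv=cv2.cvtColor(im,cv2.COLOR_BGR2HSV)
dk=((hsv[...,2]<90)&(hsv[...,1]<110)).astype(np.uint8)
for c in cv2.findContours(dk,cv2.RETR_EXTERNAL,cv2.CHAIN_APPROX_NONE)[0]:
    if cv2.contourArea(c)>3000:
        P=ray(t,back(c.reshape(-1,2),170,105),.03)[:,:2]*1000; print('weight',cv2.boxPoints(cv2.minAreaRect(P.astype(np.float32))).round(0).tolist())
co=((hsv[...,0]>14)&(hsv[...,0]<26)&(hsv[...,1]>150)).astype(np.uint8)
for c in cv2.findContours(co,cv2.RETR_EXTERNAL,cv2.CHAIN_APPROX_NONE)[0]:
    if cv2.contourArea(c)>60 :
        P=ray(t,back(c.reshape(-1,2),170,105),.012)[:,:2]*1000
        if P[:,0].min()>560: print('cord?',P.min(0).round(),P.max(0).round(),cv2.contourArea(c))
# blade now in scene1
x0,y0=190,215; im=up(s1,x0,y0,150,50); hsv=cv2.cvtColor(im,cv2.COLOR_BGR2HSV); bl=(hsv[...,1]<40)&(hsv[...,2]>110)
P=ray(s1,back(big(bl),x0,y0),.016); c0,wh,c=rect(P); print('scene blade now',c0,wh,c.round(0).tolist())
# brass pivot in top1
x0,y0=215,195; im=up(t1,x0,y0,30,25); hsv=cv2.cvtColor(im,cv2.COLOR_BGR2HSV); br=(hsv[...,0]>18)&(hsv[...,0]<35)&(hsv[...,1]>140)&(hsv[...,2]>150)
P=ray(t1,back(big(br),x0,y0),.032); print('brass now',rect(P)[0],P.min(0),P.max(0))
```

```text
weight [[635.0, 50.0], [705.0, -31.0], [741.0, 0.0], [671.0, 81.0]]
weight [[686.0, 147.0], [732.0, 133.0], [763.0, 235.0], [716.0, 249.0]]
cord? [603. 211.] [616. 219.] 94.0
cord? [639.  63.] [667.  85.] 651.0
cord? [685. 305.] [690. 315.] 82.5
cord? [698. 316.] [705. 326.] 108.5
cord? [730. 254.] [736. 270.] 113.0
cord? [748. -43.] [757. -21.] 296.0
cord? [743. 243.] [760. 269.] 938.5
cord? [728.  24.] [771. 198.] 596.5
cord? [782. -26.] [787. -18.] 60.5
cord? [781. -55.] [792. -40.] 165.5
cord? [777. 333.] [786. 341.] 94.0
cord? [795. -50.] [800. -37.] 91.0
scene blade now [563.72180176 106.89456177] [27.810585021972656, 161.0710906982422] [[485.0, 129.0], [630.0, 59.0], [642.0, 84.0], [497.0, 154.0]]
brass now [481.25241089 144.31471252] [0.46619073 0.13177469 0.032     ] [0.4961919  0.15709055 0.032     ]
```

The blade tip, at about (637,66), sits right beside the weight's corner and cord. Pushing straight in would hit the weight. I'll shift about 25 mm left while still backed off, then go to the edge, where the tip is clear.

Converted, 0.012 m is 0.24, -0.008 m is -0.16, -0.004 rad is -0.08.

Request:
{"api": "pendant", "payload": {"motion": [[[0, -0.16, 0], -0.08, 0.2], [[0.26, 0, 0], 0, 0.2], [[0.24, 0, 0], 0, 0.2], [[0, 0.18, 0], 0, 0.2], [[0, 0, 0], 0, 0.2], [[0, 0, 0.044], 0, 0.2], [[0, 0, 0], 0, 0.2]]}}

```text
clock: 5.6
position: [0.4812, 0.0999, 0.0096]
ee_rot: [-2.241, -2.201, 0.001]
force: [-0.6, 0.6, -2.5]
width: 0.301
gripper_force: 25.0
```

Run:
```python
from m import *
s1=snap('scene','scene2'); d=snap('top','top2')
x0,y0=190,215; im=up(s1,x0,y0,170,60); hsv=cv2.cvtColor(im,cv2.COLOR_BGR2HSV); bl=(hsv[...,1]<40)&(hsv[...,2]>110)
P=ray(s1,back(big(bl),x0,y0),.014); c0,wh,c=rect(P); print('scene blade now',c0,wh,c.round(0).tolist())
x0,y0=205,190; im=up(d,x0,y0,40,30); hsv=cv2.cvtColor(im,cv2.COLOR_BGR2HSV); br=(hsv[...,0]>18)&(hsv[...,0]<35)&(hsv[...,1]>140)&(hsv[...,2]>150)
P=ray(d,back(big(br),x0,y0),.030); print('brass now',rect(P)[0],P.min(0),P.max(0))
```

```text
scene blade now [566.29669189 132.52079773] [28.492494583129883, 163.5914306640625] [[486.0, 155.0], [634.0, 84.0], [646.0, 110.0], [499.0, 181.0]]
brass now [482.47637939 170.64926147] [0.46829646 0.15849171 0.03      ] [0.49647362 0.18318566 0.03      ]
```

Converted, 0.002 m is 0.04, 0.0005 m is 0.01.

Request:
{"api": "pendant", "payload": {"motion": [[[0, 0.04, 0.01], 0, 0.2], [[0, 0.04, 0], 0, 0.2], [[0, 0, 0], 0, 0.2]]}}

```text
clock: 6.0
position: [0.486, 0.1002, 0.0096]
ee_rot: [2.241, 2.201, 0.0]
force: [0.5, -0.1, -2.8]
width: 0.304
gripper_force: 25.0
```

Request:
{"api": "pendant", "payload": {"motion": [[[0, 0.03, 0], 0, 0.2], [[0, 0, 0], 0, 0.2]]}}

```text
clock: 6.2
position: [0.4869, 0.1002, 0.0094]
ee_rot: [-2.241, -2.201, 0.001]
force: [-1.1, -1.0, -2.7]
width: 0.304
gripper_force: 25.0
```

Request:
{"api": "pendant", "payload": {"motion": [[[0, 0.03, 0], 0, 0.2], [[0, 0, 0], 0, 0.2]]}}

```text
clock: 6.4
position: [0.4871, 0.1002, 0.0092]
ee_rot: [-2.24, -2.201, 0.004]
force: [-4.6, 0.9, -0.7]
width: 0.3
gripper_force: 25.0
```

Converted, 0.0426 m is 0.852, 0.042 m is 0.84.

Request:
{"api": "pendant", "payload": {"motion": [[[0, 0, 0], 0, 0.6], [[0, 0, 0], 0, 0.6], [[0, 0, 0], 0, 0.6], [[0, 0, -0.6], 0, 0.6], [[0, 0, -0.6], 0, 0.6], [[-0.14, 0.84, 0], 0, 0], [[-0.13, 0.852, 0], 0, 0], [[0, 0, 0], 0, 0], [[0, 0, 0], 0, 0], [[0, 0, 0], 0, 0]]}}

```text
clock: 7.4
position: [0.572, 0.0855, 0.0693]
ee_rot: [-2.24, -2.202, 0.001]
force: [0.2, -0.3, 0.1]
width: 0.215
gripper_force: 0.0
```

Request:
{"api": "pendant", "payload": {"motion": [[[0, 0, 0.6], 0, 0], [[0, 0, 0.6], 0, 0], [[0, 0, 0], 0, 0], [[0, 0, 0], 0, 0]]}}

```text
clock: 7.8
position: [0.5717, 0.0857, 0.0092]
ee_rot: [-2.239, -2.202, 0.002]
force: [-0.4, 0.4, 0.1]
width: 0.006
gripper_force: 0.0
```

Request:
{"api": "pendant", "payload": {"motion": [[[0.12, 0, 0], 0, 0], [[0.12, 0, 0], 0, 0], [[0.12, 0, 0], 0, 0], [[0.12, 0, 0], 0, 0], [[0.12, 0, 0], 0, 0], [[0.1, 0, 0], 0, 0], [[0, 0, 0], 0, 0]]}}

```text
clock: 8.5
position: [0.5735, 0.1215, 0.0096]
ee_rot: [-2.24, -2.203, -0.001]
force: [0.3, -0.6, -0.2]
width: 0.006
gripper_force: 0.0
```

Request:
{"api": "pendant", "payload": {"motion": [[[-0.2, 0, 0], 0, 0], [[0, 0, -0.6], 0, 0], [[0, 0, -0.6], 0, 0], [[0.36, -0.6, 0], 0, 0.6], [[0.16, -1.07, 0], 0, 0.6], [[0, 0, 0], 0, 0.6], [[0, 0, 0], 0, 0.6]]}}

```text
clock: 9.2
position: [0.4934, 0.1361, 0.0696]
ee_rot: [2.24, 2.202, -0.002]
force: [0.6, -1.1, -0.0]
width: 0.303
gripper_force: 0.0
```

Run:
```python
from m import *
s1=snap('scene','scene3'); d=snap('top','top3')
x0,y0=190,205; im=up(s1,x0,y0,188,80); hsv=cv2.cvtColor(im,cv2.COLOR_BGR2HSV); bl=(hsv[...,1]<40)&(hsv[...,2]>110)
P=ray(s1,back(big(bl),x0,y0),.014); c0,wh,c=rect(P); print('scene blade now',c0,wh,c.round(0).tolist())
cv2.imwrite('pics/v3.png',np.hstack([cv2.resize(d['image'][120:225,160:300],(400,300)),cv2.resize(s1['image'][180:330,190:390],(400,300))]))
```

```text
scene blade now [579.21618652 148.24708557] [27.084985733032227, 163.22552490234375] [[497.0, 157.0], [654.0, 114.0], [661.0, 140.0], [504.0, 183.0]]
```

View pics/v3.png

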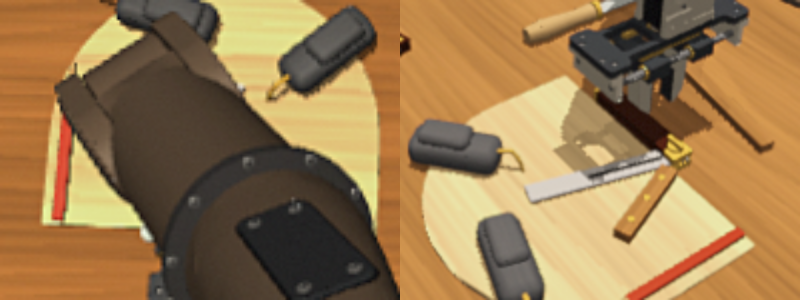

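The scene crop shows the blade swung clear of the right weight, with its tip at (530,193), its direction at -0.27 rad and the pivot at (675,152). Now I'll regrip the stock and slide it right along the edge by about 16 mm.

Request:
{"api": "pendant", "payload": {"motion": [[[-0.72, -0.12, 0], 0, 0.6], [[0, 0, 0], 0, 0.6], [[0, 0, 0.6], 0, 0.6], [[0, 0, 0.6], 0, 0.6], [[0, 0, 0], 0, 0.6], [[0, 0, 0], 0, 0.2], [[0, 0, 0], 0, 0.2], [[0, 0, 0], 0, 0.2], [[0, 0, 0], 0, 0.2]], "squeeze": 20}}

```text
clock: 10.2
position: [0.4871, 0.1011, 0.0097]
ee_rot: [-2.241, -2.201, 0.002]
force: [-9.6, 0.6, 11.9]
width: 0.301
gripper_force: 14.2
```

Request:
{"api": "pendant", "payload": {"motion": [[[-0.12, 0.02, 0], 0, 0.2], [[-0.12, 0, 0], 0, 0.2], [[-0.086, 0, 0], 0, 0.2], [[0, 0, 0], 0, 0.2], [[0, 0, 0], 0, 0.2]]}}

```text
clock: 10.7
position: [0.4868, 0.0865, 0.0098]
ee_rot: [-2.238, -2.202, 0.001]
force: [-6.4, 6.0, 6.1]
width: 0.296
gripper_force: 20.0
```

Request:
{"api": "pendant", "payload": {"motion": [[[-0.03, 0, -0.014], 0, 0.2], [[0, 0, 0], 0, 0.2]]}}

```text
clock: 10.9
position: [0.4868, 0.0835, 0.01]
ee_rot: [-2.239, -2.201, 0.003]
force: [-5.5, 2.8, -0.4]
width: 0.301
gripper_force: 20.0
```

Request:
{"api": "pendant", "payload": {"motion": [[[0, 0, 0], 0, 0.6], [[0, 0, 0], 0, 0.6], [[0, 0, 0], 0, 0.6], [[0, 0, -0.6], 0, 0.6], [[0, 0, -0.6], 0, 0.6], [[0, 0, 0], 0, 0.6]]}}

```text
clock: 11.5
position: [0.4911, 0.084, 0.0735]
ee_rot: [2.239, 2.199, 0.008]
force: [1.4, 0.4, 0.5]
width: 0.601
gripper_force: 0.0
```

Run:
```python
from m import *
s1=snap('scene','scene4')
x0,y0=190,205; im=up(s1,x0,y0,188,80); hsv=cv2.cvtColor(im,cv2.COLOR_BGR2HSV); bl=(hsv[...,1]<40)&(hsv[...,2]>110)
P=ray(s1,back(big(bl),x0,y0),.014); c0,wh,c=rect(P); print('scene blade now',c0,wh,c.round(0).tolist());
```

```text
scene blade now [579.2598877  131.14221191] [26.402667999267578, 163.07382202148438] [[497.0, 140.0], [655.0, 97.0], [661.0, 123.0], [504.0, 165.0]]
```

The rows are not in the units I measure in: shifts go in shares of 50 mm and turns go in units of 0.05 rad. I convert before sending: 0.046 m is 0.92, 0.0335 m is 0.67.

Request:
{"api": "pendant", "payload": {"motion": [[[0, 0.92, 0], 0, 0], [[0, 0.92, 0], 0, 0], [[0, 0, 0], 0, 0], [[0, 0, 0], 0, 0], [[0, 0, 0], 0, 0], [[0, 0, 0.6], 0, 0], [[0, 0, 0.67], 0, 0], [[0, 0, 0], 0, 0], [[0, 0, 0], 0, 0]]}}

```text
clock: 12.45
position: [0.5793, 0.0819, 0.0066]
ee_rot: [-2.24, -2.202, 0.001]
force: [0.7, 0.0, -0.2]
width: -0.001
gripper_force: 0.0
```

Request:
{"api": "pendant", "payload": {"motion": [[[0.14, 0, 0], 0, 0], [[0.14, 0, 0], 0, 0], [[0.14, 0, 0], 0, 0], [[0.14, 0, 0], 0, 0], [[0.14, 0, 0], 0, 0], [[0.14, 0, 0], 0, 0], [[0.14, 0, 0], 0, 0], [[0.14, 0, 0], 0, 0], [[0.14, 0, 0], 0, 0], [[0, 0, 0], 0, 0]]}}

```text
clock: 13.45
position: [0.5814, 0.1465, 0.0068]
ee_rot: [-2.239, -2.203, -0.001]
force: [-0.0, -0.8, 0.5]
width: 0.003
gripper_force: 0.0
```

Converted, 0.005 m is 0.1, 0.004 m is 0.08.

Request:
{"api": "pendant", "payload": {"motion": [[[0.1, 0, -0.04], 0, 0], [[0.08, 0, 0], 0, 0], [[0, 0, 0], 0, 0]]}}

```text
clock: 13.75
position: [0.5816, 0.1545, 0.0088]
ee_rot: [-2.24, -2.202, -0.0]
force: [-0.1, -0.3, 0.4]
width: 0.005
gripper_force: 0.1
```

Request:
{"api": "pendant", "payload": {"motion": [[[0.04, 0, 0], 0, 0], [[0, 0, 0], 0, 0]]}}

```text
clock: 13.95
position: [0.5816, 0.1558, 0.0087]
ee_rot: [-2.241, -2.202, 0.0]
force: [-0.3, 0.2, -0.7]
width: 0.005
gripper_force: 0.2
```

Request:
{"api": "pendant", "payload": {"motion": [[[0.03, 0, 0], 0, 0], [[0, 0, 0], 0, 0]]}}

```text
clock: 14.15
position: [0.5817, 0.1573, 0.0087]
ee_rot: [-2.241, -2.202, 0.0]
force: [0.5, -1.3, -0.8]
width: 0.008
gripper_force: 0.3
```

Converted, 0.0015 m is 0.03.

Request:
{"api": "pendant", "payload": {"motion": [[[0.03, 0, 0], 0, 0], [[0, 0, 0], 0, 0]]}}

```text
clock: 14.35
position: [0.5818, 0.1589, 0.0087]
ee_rot: [-2.241, -2.202, -0.0]
force: [-0.4, -0.2, 0.1]
width: 0.008
gripper_force: 0.3
```

Request:
{"api": "pendant", "payload": {"motion": [[[0.03, 0, 0], 0, 0], [[0, 0, 0], 0, 0]]}}

```text
clock: 14.55
position: [0.5818, 0.1605, 0.0088]
ee_rot: [-2.241, -2.202, -0.0]
force: [-0.1, -0.3, -0.5]
width: 0.004
gripper_force: 0.3
```

Request:
{"api": "pendant", "payload": {"motion": [[[0.03, 0, 0], 0, 0], [[0, 0, 0], 0, 0]]}}

```text
clock: 14.75
position: [0.5818, 0.162, 0.0088]
ee_rot: [-2.241, -2.202, -0.0]
force: [0.3, 0.0, -0.3]
width: 0.005
gripper_force: 0.3
```

Run:
```python
from m import *
s1=snap('scene','scene5')
x0,y0=190,205; im=up(s1,x0,y0,188,110); hsv=cv2.cvtColor(im,cv2.COLOR_BGR2HSV); bl=(hsv[...,1]<40)&(hsv[...,2]>110); bl[:,:6*60]=0
P=ray(s1,back(big(bl),x0,y0),.014); c0,wh,c=rect(P); print('scene blade now',c0,wh,c.round(0).tolist())
cv2.imwrite('pics/v5.png',cv2.resize(s1['image'][210:310,250:383],(800,600),interpolation=cv2.INTER_CUBIC))
```

```text
scene blade now [576.78393555 188.80706787] [24.677494049072266, 164.44656372070312] [[496.0, 171.0], [504.0, 148.0], [658.0, 206.0], [649.0, 229.0]]
```

View pics/v5.png

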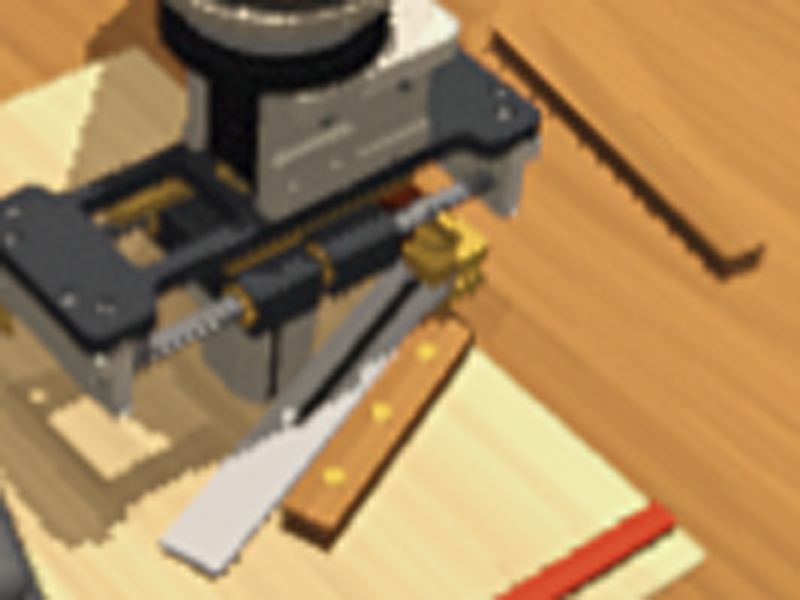

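The scene crop shows the blade nearly parallel to the batten (0.36 against about 0.38 rad). The blade tip is at (190,555) and the pivot screw at (440,245), with only a sliver of a gap left. I'll keep pushing gently.

Converted, 0.0015 m is 0.03.

Request:
{"api": "pendant", "payload": {"motion": [[[0.03, 0, 0], 0, 0], [[0, 0, 0], 0, 0]]}}

```text
clock: 15.0
position: [0.5819, 0.1635, 0.0087]
ee_rot: [-2.241, -2.202, -0.0]
force: [-0.1, -1.0, -0.2]
width: 0.005
gripper_force: 0.3
```

Request:
{"api": "pendant", "payload": {"motion": [[[0.03, 0, 0], 0, 0], [[0, 0, 0], 0, 0]]}}

```text
clock: 15.2
position: [0.5819, 0.165, 0.0087]
ee_rot: [-2.241, -2.202, -0.0]
force: [-0.9, -1.0, 0.6]
width: 0.003
gripper_force: 0.3
```

Request:
{"api": "pendant", "payload": {"motion": [[[0.02, 0, 0], 0, 0], [[0, 0, 0], 0, 0]]}}

```text
clock: 15.4
position: [0.5818, 0.1655, 0.0086]
ee_rot: [2.241, 2.202, -0.001]
force: [1.0, -1.9, -0.7]
width: 0.004
gripper_force: 0.7
```

Request:
{"api": "pendant", "payload": {"motion": [[[0.02, 0, 0], 0, 0], [[0, 0, 0], 0, 0]]}}

```text
clock: 15.6
position: [0.5818, 0.1659, 0.0086]
ee_rot: [2.241, 2.201, -0.002]
force: [-0.2, -3.9, 0.3]
width: 0.003
gripper_force: 1.6
```

Request:
{"api": "pendant", "payload": {"motion": [[[0.02, 0, 0], 0, 0], [[0, 0, 0], 0, 0], [[0, 0, 0], 0, 0]]}}

```text
clock: 15.9
position: [0.5818, 0.1662, 0.0085]
ee_rot: [2.241, 2.2, -0.003]
force: [-0.7, -6.0, -0.1]
width: 0.003
gripper_force: 2.7
```

Run:
```python
from m import *
s1=snap('scene','scene6')
x0,y0=190,205; im=up(s1,x0,y0,188,110); hsv=cv2.cvtColor(im,cv2.COLOR_BGR2HSV); bl=(hsv[...,1]<40)&(hsv[...,2]>110); bl[:,:6*60]=0
P=ray(s1,back(big(bl),x0,y0),.014); c0,wh,c=rect(P); print('scene blade now',c0,wh,c.round(0).tolist())
```

```text
scene blade now [576.93371582 192.6385498 ] [24.136537551879883, 162.2190399169922] [[497.0, 173.0], [507.0, 150.0], [656.0, 213.0], [647.0, 235.0]]
```

Request:
{"api": "pendant", "payload": {"motion": [[[-0.4, 0, 0], 0, 0], [[-0.2, 0, -0.6], 0, 0], [[0, 0, -0.8], 0, 0], [[-0.8, -0.2, -0.6], 0, 0], [[-1, -0.2, 0], 0, 0], [[-1, -0.2, 0], 0, 0], [[-1, -0.2, 0], 0, 0], [[-1, -0.2, 0], 0, 0], [[-1, 0, 0], 0, 0], [[0, 0, 0], 0, 0]]}}

```text
clock: 16.95
position: [0.5265, -0.1551, 0.1082]
ee_rot: [2.25, 2.188, -0.003]
force: [-0.0, 0.7, -0.1]
width: 0.005
gripper_force: 0.0
```

Run:
```python
from m import *
d=snap('top','top7'); s=snap('scene','scene7')
def fit(P,name):
    o,v=line(P); v=v*np.sign(v[np.argmax(abs(v))]); r=(P[:,:2]*1000-o)@[-v[1],v[0]]
    print(name,o.round(1),v.round(4),'ang',round(np.arctan2(v[1],v[0]),4),'res',r.std().round(2),len(P)); return o,v
u=np.array([.9284,.3717]); n=np.array([-u[1],u[0]])
for nm,D,x0,y0,w,h,th in (('top',d,195,135,50,75,45),('scene',s,240,205,130,110,40)):
    im=up(D,x0,y0,w,h); hsv=cv2.cvtColor(im,cv2.COLOR_BGR2HSV); bl=(hsv[...,1]<th)&(hsv[...,2]>110)
    P=ray(D,back(big(bl),x0,y0),.014); c0,wh,c=rect(P); print(nm,'blade',c0.round(1),np.round(wh,1),c.round(0).tolist())
    a=(P[:,:2]*1000-c0)@u; b=(P[:,:2]*1000-c0)@n
    fit(P[(abs(a)<60)&(b<0)],'blade R'); fit(P[(abs(a)<60)&(b>0)],'blade L')
cv2.imwrite('pics/v7.png',np.hstack([cv2.resize(d['image'][125:225,190:290],(400,400),interpolation=cv2.INTER_CUBIC),cv2.resize(s['image'][200:310,255:365],(400,400),interpolation=cv2.INTER_CUBIC)]))
```

```text
top blade [575.4 186.1] [ 24.  159.1] [[497.0, 168.0], [506.0, 146.0], [654.0, 204.0], [645.0, 227.0]]
blade R [577.7 176.7] [0.9322 0.362 ] ang 0.3704 res 4.09 359
blade L [569.4 194.9] [0.9244 0.3813] ang 0.3912 res 4.27 364
scene blade [573.7 192. ] [ 26.3 168.7] [[491.0, 171.0], [501.0, 147.0], [656.0, 213.0], [646.0, 237.0]]
blade R [577.5 181.5] [0.93   0.3675] ang 0.3763 res 4.26 345
blade L [569.  197.7] [0.9175 0.3976] ang 0.4089 res 3.27 352
```

View pics/v7.png

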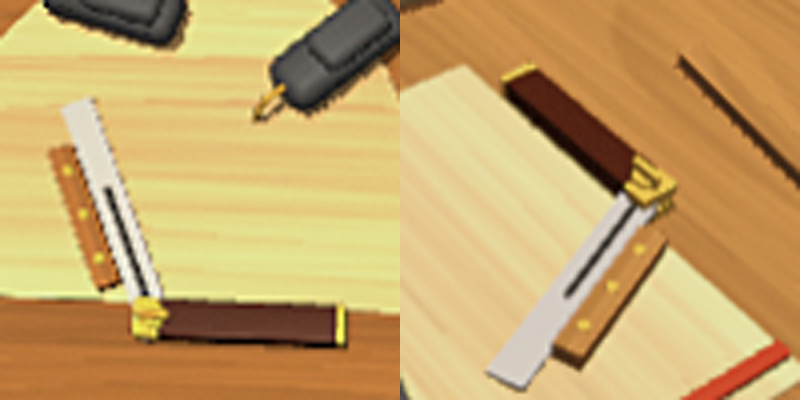

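Run:
```python
from m import *
d=load('top7'); s=load('scene7')
def fit(P,name):
    o,v=line(P); v=v*np.sign(v[np.argmax(abs(v))]); r=(P[:,:2]*1000-o)@[-v[1],v[0]]
    print(name,o.round(1),'ang',round(np.arctan2(v[1],v[0]),4),'res',r.std().round(2),len(P)); return o,v
u=np.array([.9284,.3717]); n=np.array([-u[1],u[0]])
for nm,D,x0,y0,w,h,th in (('top',d,195,135,50,75,60),('scene',s,240,205,130,110,60)):
    im=up(D,x0,y0,w,h); hsv=cv2.cvtColor(im,cv2.COLOR_BGR2HSV); bl=((hsv[...,1]<th)&(hsv[...,2]>90)).astype(np.uint8)
    bl=cv2.morphologyEx(bl,cv2.MORPH_CLOSE,np.ones((31,31)))
    P=ray(D,back(big(bl),x0,y0),.014); c0,wh,c=rect(P); print(nm,'blade',c0.round(1),np.round(wh,1))
    Q=P[:,:2]*1000-c0; a=Q@u; b=Q@n; k=(a>-45)&(a<65)
    R_=fit(P[k&(b<0)],'blade R'); L_=fit(P[k&(b>0)],'blade L')
    print('width mid',(L_[0]-R_[0])@n)
    # batten: wood-coloured
    bt=((hsv[...,0]>5)&(hsv[...,0]<20)&(hsv[...,1]>130)&(im[...,0]<100)).astype(np.uint8)
    # restrict near batten
    mid=proj(D,[[.557,.2065,.021]])[0]; mk=np.zeros_like(bt); poly=proj(D,[[*( [x/1000 for x in np.array([561,203+ (5.5 if nm=='scene' else 0)])+u*aa+n*bb]),.021] for aa,bb in((-52,-20),(65,-20),(65,26),(-52,26))])
    cv2.fillPoly(mk,[(((poly-[x0,y0])+.5)*6-.5).astype(np.int32)],1)
    Pb=ray(D,back(big(bt*mk),x0,y0),.021); Qb=Pb[:,:2]*1000; cb=Qb.mean(0); a=(Qb-cb)@u; b=(Qb-cb)@n; k=abs(a)<40
    Lb=fit(Pb[k&(b>0)],'batten L'); Rb=fit(Pb[k&(b<0)],'batten R')
    for aa in (-40,0,40): # gap batten R(z.021) to blade L
        g=[]
        for (o,v) in (Lb,Rb,L_): 
            p=np.array([561,203])+u*aa; t=((p-o)@u)/(v@u); g.append(((o+v*t)-p)@n)
        print('at',aa,'battenL,R,bladeL',np.round(g,1))
# stock line: top view dark +x... rear? use scene +x? 
im=up(d,210,195,80,20); hsv=cv2.cvtColor(im,cv2.COLOR_BGR2HSV); st=(hsv[...,2]<75); P=ray(d,back(big(st),210,195),.024); c0,wh,c=rect(P); print('stock',c0,wh)
Q=P[:,:2]*1000-c0; k=(abs(Q[:,1])<45); fit(P[k&(Q[:,0]>0)],'stock far edge z24'); fit(P[k&(Q[:,0]<0)],'stock near')
im=up(s,240,205,130,80); hsv=cv2.cvtColor(im,cv2.COLOR_BGR2HSV); st=(hsv[...,2]<85)&(hsv[...,0]<10)|(hsv[...,2]<60); st[:,:6*40]=0;st[6*60:]=0;P=ray(s,back(big(st),240,205),.024);c0,wh,c=rect(P); print('stock scene',c0,wh)
Q=P[:,:2]*1000-c0; k=(abs(Q[:,1])<40); fit(P[k&(Q[:,0]<0)],'stock near edge z24'); fit(P[k&(Q[:,0]>0)],'far side')
```

```text
top blade [575.3 186.1] [ 25.5 161.1]
blade R [588.5 179.3] ang 0.3899 res 0.27 205
blade L [579.9 200.5] ang 0.3808 res 0.31 206
width mid 22.817484539794922
batten L [558.9 214.3] ang 0.3842 res 0.28 151
batten R [565.9 196.6] ang 0.3815 res 0.3 150
at -40 battenL,R,bladeL [11.1 -7.8 -9.4]
at 0 battenL,R,bladeL [11.3 -7.8 -9.4]
at 40 battenL,R,bladeL [11.4 -7.7 -9.4]
scene blade [573.8 191.8] [ 27.5 169.7]
blade R [589.7 184.5] ang 0.3929 res 0.22 199
blade L [579.8 203.7] ang 0.3836 res 1.33 207
width mid 21.53302084350586
batten L [558.8 223. ] ang 0.3883 res 0.18 148
batten R [566.4 203.5] ang 0.379 res 0.22 149
at -40 battenL,R,bladeL [19.  -1.5 -6.5]
at 0 battenL,R,bladeL [19.3 -1.6 -6.4]
at 40 battenL,R,bladeL [19.6 -1.6 -6.3]
stock [472.5007019   83.29006195] [6.521627902984619, 127.05079650878906]
stock far edge z24 [474.3  83.3] ang 1.5565 res 0.26 190
stock near [470.4  78. ] ang 1.5657 res 0.58 190
stock scene [494.80203247  92.59304047] [34.238555908203125, 125.755859375]
stock near edge z24 [478.4  87.4] ang 1.5538 res 0.31 149
far side [511.1  97.5] ang 1.5473 res 0.33 139
```

The last picture shows the stock flush along the template edge, from the pivot at (148,318) to its right end at (342,325). The blade lies along the batten's right side. The measurements agree: blade 0.385 rad against batten 0.383, an even gap under 1 mm, and the stock parallel to the edge within 0.004 rad. The arm is clear, so I'm handing the job in.

```bash
python3 -c "
from cell import arm
print(arm.sign_off())"
```

```text
the job is handed in; nothing more can be done
None
```

The bevel is set and handed in at about 17 s: its stock lies flat against the template's straight edge to the right of the batten's foot, and its blade lies along the batten's right side (0.385 rad against 0.383 by camera). I swung the blade partway open once, with the stock already at the edge, so its tip would clear a lead weight before the stock slid to its final spot. I saw nothing else moved, though I did not measure the try square and the other tools again afterwards.

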